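# Lock up the stone drawer with its retaining bar

### The arm

A 6-joint arm with a two-finger parallel gripper is mounted at the origin on the work surface. World frame = base frame: x ahead of the robot, y to its left, z up, the work surface at z = 0. Lengths are in m, angles in rad, forces in N, time in s.
With the tool pointing down it reaches from about 0.275 to 0.825 m from the base axis. Payload 4.9 kg.
Tool frame: the origin (TCP) lies midway between the tips of the shut fingers; the grasp point (between the pads) lies 19 mm behind it (bot.grip_depth is the distance from the TCP to the grasp point, in m); z points along the fingers, y is the line along which they close (so a half turn about z gives the same grasp; the last joint's range is limited). The gripper opens to 85 mm and grips with 20 to 120 N. Pads are 22 mm wide; open, the fingers measure 114 mm over their backs; the gripper's body (76 mm by 85 mm) begins 54 mm behind the grasp point. The pads swing forward as they close: fully open they stand 13 mm farther back than shut.
Start: joints at [1.1, 0.326, -0.193, 1.052, 0, 1.437], TCP at [0.182, 0.519, 0.231] pointing down, gripper open.
Joint ranges: [-2.65, 2.65], [-0.97, 1.79], [-1.3, 1.35], [-1.93, 2.1], [-1.47, 1.37], [-3.14, 3.14]. Speed limits (rad/s): [2.57, 2.57, 3.14, 3.14, 3.14, 3.14].

### API

Orientations are given as a unit quaternion [w, x, y, z].
In Python, from cell import bot gives the robot as it stands. Calls block until the motion is done:
- bot.move_pose(position, orientation): joint-space move of the TCP to a pose.
- bot.move_linear(position, speed=0.15, rotation=None, until_force=None): straight line of the TCP; rotation=None keeps the orientation; speed is the mean speed in m/s. With until_force (N) it stops when the force on the tool has changed by that much, and returns True; else False.
- bot.goto_joints(angles): joint-space move.
- bot.set_gripper(opening, grasp_force=None): opening from 0.0 (shut) to 1.0 (fully open); grasp_force is the grip in N (None keeps the last); returns when the fingers have stopped.
- bot.wait(seconds).
- bot.solve_ik(position, orientation): joint angles nearest the present ones, or None.
- bot.camera(name): name is "scene" or "side" or "wrist"; returns the picture (480x640x3 uint8, red, green, blue); there is no depth.
- bot.calibration(name): a dict with "mtx" (3x3 intrinsics, pixels), "extrinsics" (4x4, takes a point from world to camera coordinates); the wrist camera has in their place "hand_eye" (4x4, takes a point from camera to tool coordinates, whose origin is the TCP and whose axes are the flange's). Camera axes: x right, y down, z forward; pixel columns grow to the right and rows downward; lengths in m; the calibration is good to about 2 mm. A picture is of the moment at which its call begins: read the wrist's pose just before it. calibration takes no time and is no camera call.
A pose or a line that the arm cannot do raises bot.PlanningError and nothing moves.
- bot.close_job(): hands the job in; it is judged then, once.
Trained networks look in the newest picture that a camera, given by its name, has taken for a name from the list of things; names that differ only in an ending like _2 or _b are one class to them, and where a whole thing is asked for, a point or a joint stands for the part that bears it (a point fixed in the world has none). Each returns a list of dicts, best first, with "confidence" (0 to 1); they miss things now and then, are a little off and sometimes report something else, mostly with a low value. They report only what shows in the picture. A call takes as long as a camera call.
- bot.search_frame(camera, thing): "bbox" ([left, top, width, height] in pixels, round what is visible of it).
Readings, each from a call of its own:
- bot.read_clock(): time.
- bot.read_joint_positions(): joint angles.
- bot.read_joint_vel(): joint speeds.
- bot.read_joint_efforts(): joint torques, N m.
- bot.read_position(): TCP position.
- bot.read_tool_rot(): TCP orientation.
- bot.read_ft_force(): force on the tool from outside, world axes, zero at the start.
- bot.read_moment(): the same for the moment, N m.
- bot.read_gripper_width(): opening from 0.0 (shut) to 1.0 (fully open).
- bot.read_finger_force(): force on a finger pad.
Only numpy, scipy, OpenCV 4.12 (cv2) and the standard library are available. Lean on these libraries where they do the work, as an engineer would, in place of code of your own. Each camera call takes 0.05 s, during which the arm holds its last target. There are 200 camera calls.

### The job

Gently push the little chest's open stone drawer fully home, until it seats at its detent, then lock it in by laying the loose metal bar, centred, across the two green forked posts in front of it and pressing the bar gently down past the brass spring catches at each end until it is right down on both seats. Set the bar down softly and never slam, ram or force anything against the chest; leave the hammer, mug, dish and tin where they are.

Things in the scene. Friction and masses are not known exactly. Their poses are not given: they have to be found in the camera images.
- chest: Low pale-wood chest, fixed. Origin: on the bench, midway between the two green forked posts in front of it. x points from its front to its back, y along the line of posts, z up. Chest body x +28 to +170, y -75 to +75, top z 66 mm. Base board 6 mm thick, x -85 to +35, y +-135, narrower behind. Posts at x 0, y +-120 mm, 14 mm thick (y) by 56 mm (x).
- seat_l (a point): Point 44 mm above the bench on the post at chest y +120 mm. That post's head is set by hand: its slot floor (seat) lies 0 to 20 mm above this point, unreported, each post differently; feel for it. Slot 21 mm wide along chest x, open at the top and along y; from its seat the straight cheeks rise 42 mm, the flared mouth 54 mm.
- seat_r (a point): The same for the post at chest y -120 mm. A bar laid in the slots rests on the brass catch balls, its underside about 29 mm above the seats; each end needs a firm press (about 8 to 15 N) to snap past them down to its seat. Between post and chest side 38 mm of bar is clear for pressing (around chest y +-94 mm).
- catch_lf (a joint): Front catch of the post at chest y +120: brass ball, 20 mm, centre 22.5 mm above the seat, sprung into the slot. 0 = fully out (both out leave an 11 mm gap), grows as it is pushed back (up to 0.008 m); about 0.003 while the bar is between the balls, 0 again when the bar is under them.
- catch_lb (a joint): Back catch of the same post, likewise.
- catch_rf (a joint): Front catch of the post at chest y -120, likewise.
- catch_rb (a joint): Back catch of that post, likewise.
- drawer (a joint): Drawer: 0 = home, grows as it comes out to the front (m, up to 0.12). Flat dark wooden front, y -63 to +63, z 10 to 72 mm, flush brass finger cup; its outer face is at chest x = 14 mm minus the joint value. About 10 mm short of home it meets a sprung detent (5 to 10 N to pass), then snaps to a hard stop at 0. The bar cannot go down while it is open.
- bar: Loose straight aluminium bar, 18 mm wide (its x) by 280 mm long (its y) by 14 mm high (its z), with red end bands, about 0.3 kg, lying on the bench left or right of the chest. Origin: centre of its underside. The same either end round and either way up.
- bar_mid (a point): Centre of the bar (mid-length, mid-height).
- bar_a (a point): Point on the bar's centre line 120 mm from its middle towards its +y end, mid-height (7 mm above its underside).
- bar_b (a point): The same towards its -y end.
- hammer: Hammer, 240 mm long, lying on the bench along its x on the other side of the chest. Origin: underside of the middle. Leave alone.
- mug: Yellow mug, 76 mm across, 90 mm high, behind the chest. Origin: centre of its underside. Leave alone.
- dish: Terracotta dish, 110 mm across, 40 mm high, behind the chest. Origin: centre of its underside. Leave alone.
- tin: Round tin with a blue band, 52 mm across, 45 mm high, standing on the back part of the chest's top. Origin: centre of its underside. Leave alone.

How it is judged:
On the way, in this order (a step that is already met when the one before it is completed fails the run):
1. the drawer is home at its detent (value of joint drawer below 0.003 m), for 0.2 s.
2. the bar is right down on both seats (value of joint each of catch_lf, catch_lb, catch_rf, catch_rb below 0.0015 m and z of bar_a in the frame of chest between 0.0475 and 0.0745 m and x of bar_a in the frame of chest between -0.004 and 0.004 m and z of bar_b in the frame of chest between 0.0475 and 0.0745 m and x of bar_b in the frame of chest between -0.004 and 0.004 m and y of bar_mid in the frame of chest between -0.013 and 0.013 m), for 0.2 s.
At the end, for the whole second after the job is handed in: Drawer home (within 3 mm); bar at rest on both seats: all four catch balls out again (within 1.5 mm), its centre line at both posts 47.5 to 74.5 mm above the bench and within 4 mm of mid-slot, its middle within 13 mm of midway between the posts (all of step 2 and value of joint drawer below 0.003 m and linear speed of bar below 0.02 m/s and angular speed of bar below 0.1 rad/s); the robot touches nothing.
It fails at once if the hammer, the mug, the dish or the tin is shifted by more than 20 mm (distance of any of hammer, mug, dish, tin from where it was at the start of the episode above 0.02 m).
It fails at once if the bar is dropped on or rammed into the chest (a blow of more than 100 N) (contact force between bar and chest above 100 N).
It fails at once if the gripper pushes the chest or its drawer with more than 40 N (contact force between the fingers and chest above 40 N).
It fails at once if the bar, once stopped, is forced against the chest with more than 35 N (contact force between bar and chest above 35 N and linear speed of bar below 0.005 m/s and angular speed of bar below 0.05 rad/s).
It also fails if it takes over 64 s, if anything falls off the work surface, if the arm or the gripper's body presses on something with over 40 N, if the wrist force passes 120 N, or if a joint passes its speed limit or range.

## Working session

There is one attempt and no reset: what is moved stays moved. The work goes in short steps, each a Python script; the robot and the scene stay as the last script left them, time stands still between calls to the robot, and variables do not carry over. Pictures are saved under pics/ and viewed, at most 10 in all, crops included, and the job is handed in when it is done.

```bash
mkdir -p pics; ls; python3 - <<'E'
from cell import bot
import cv2,numpy as np
for c in ["scene","side"]:
    im=bot.camera(c); cv2.imwrite(f"pics/{c}0.png",im[:,:,::-1])
    k=bot.calibration(c); print(c,np.round(k["mtx"],1).tolist(),np.round(k["extrinsics"],4).tolist())
    for t in ["chest","bar","seat_l","catch_lf","drawer","hammer","mug","dish","tin"]:
        try: print(t,[(np.round(d["bbox"]).tolist(),round(d["confidence"],2)) for d in bot.search_frame(c,t)[:2]])
        except Exception as e: print(t,e)
print(np.round(bot.calibration("wrist")["hand_eye"],4).tolist(), np.round(bot.calibration("wrist")["mtx"],1).tolist(),bot.read_clock(),bot.read_tool_rot())
E
```

```text
pics
scene [[513.5, 0.0, 321.2], [0.0, 513.5, 232.1], [0.0, 0.0, 1.0]] [[0.5316, 0.847, 0.0054, -0.3289], [0.5699, -0.353, -0.7421, -0.2666], [-0.6266, 0.3976, -0.6703, 1.5459], [0.0, 0.0, 0.0, 1.0]]
chest [([244.0, 192.0, 133.0, 115.0], 0.57)]
bar [([334.0, 175.0, 97.0, 30.0], 0.76)]
seat_l [([245.0, 190.0, 133.0, 113.0], 0.78)]
catch_lf []
drawer [([274.0, 202.0, 60.0, 40.0], 0.8)]
hammer [([135.0, 250.0, 81.0, 80.0], 0.95)]
mug [([413.0, 227.0, 40.0, 51.0], 0.71)]
dish [([240.0, 320.0, 57.0, 55.0], 0.96), ([276.0, 200.0, 55.0, 42.0], 0.6)]
tin [([331.0, 229.0, 26.0, 38.0], 0.69)]
side [[470.9, 0.0, 325.1], [0.0, 470.9, 247.3], [0.0, 0.0, 1.0]] [[-0.989, -0.1478, 0.0034, 0.5943], [-0.0934, 0.607, -0.7892, 0.1087], [0.1146, -0.7809, -0.6141, 1.066], [0.0, 0.0, 0.0, 1.0]]
chest [([278.0, 209.0, 121.0, 116.0], 0.96)]
bar [([352.0, 326.0, 57.0, 117.0], 0.9)]
seat_l [([278.0, 212.0, 120.0, 114.0], 0.62)]
catch_lf [([280.0, 212.0, 118.0, 111.0], 0.55)]
drawer [([339.0, 246.0, 49.0, 53.0], 0.96)]
hammer [([339.0, 188.0, 85.0, 22.0], 0.94)]
mug [([224.0, 288.0, 43.0, 60.0], 0.82)]
dish [([262.0, 194.0, 36.0, 29.0], 0.61)]
tin [([288.0, 233.0, 24.0, 26.0], 0.68)]
[[0.0004, -0.947, -0.3213, 0.082], [1.0, 0.0002, 0.0005, -0.0002], [-0.0004, -0.3213, 0.947, -0.1426], [0.0, 0.0, 0.0, 1.0]] [[363.5, 0.0, 314.6], [0.0, 363.5, 231.4], [0.0, 0.0, 1.0]] 1.0 [1.41815575e-05 1.67622700e-01 9.85851221e-01 2.70351712e-06]
```

```bash
python3 - <<'E'
import cv2
a=cv2.imread("pics/scene0.png")[150:390,120:460]; cv2.imwrite("pics/sc.png",cv2.resize(a,(782,552),interpolation=cv2.INTER_CUBIC))
a=cv2.imread("pics/side0.png")[175:455,200:440]; cv2.imwrite("pics/si.png",cv2.resize(a,(514,600),interpolation=cv2.INTER_CUBIC))
E
```

```text
(no output)
```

View pics/sc.png

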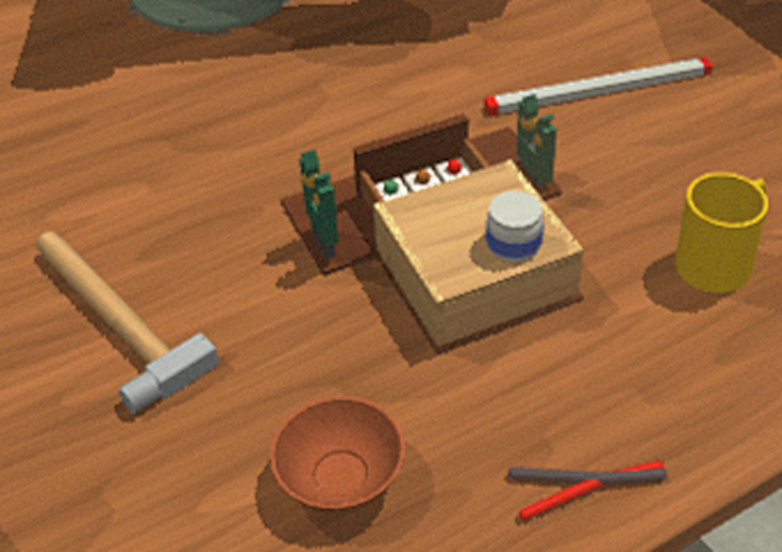

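View pics/si.png

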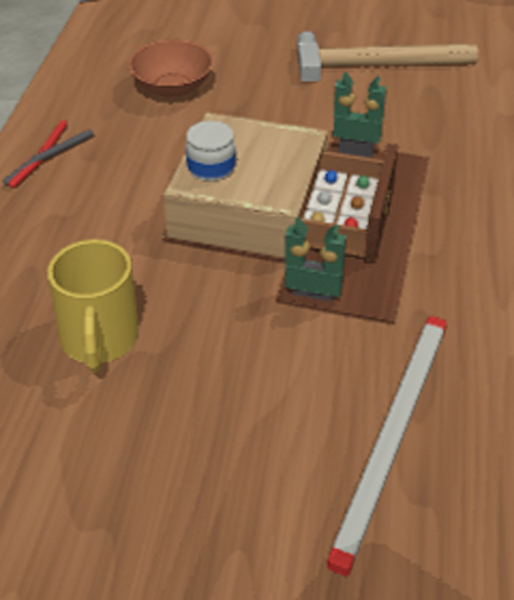

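```bash
cat > h.py <<'E'
from cell import bot
import cv2,numpy as np
from scipy.optimize import least_squares
from scipy.spatial.transform import Rotation as R
def proj(K,E,P):
    q=(E[:3,:3]@np.atleast_2d(P).T).T+E[:3,3]; q=q@K.T; return q[:,:2]/q[:,2:]
def cal(c):
    k=bot.calibration(c); return np.array(k["mtx"]),np.array(k["extrinsics"])
def wristE():
    q=bot.read_tool_rot(); p=bot.read_position(); T=np.eye(4)
    T[:3,:3]=R.from_quat([q[1],q[2],q[3],q[0]]).as_matrix(); T[:3,3]=p
    return np.linalg.inv(T@np.array(bot.calibration("wrist")["hand_eye"]))
def w(pose,P):
    P=np.atleast_2d(np.array(P,float)); c,s=np.cos(pose[2]),np.sin(pose[2])
    return np.c_[pose[0]+c*P[:,0]-s*P[:,1],pose[1]+s*P[:,0]+c*P[:,1],P[:,2]]
def fit(obs,x0):  # obs: list of (K,E,points(m),pixels)
    f=lambda x:np.concatenate([(proj(K,E,w(x,P))-np.array(uv)).ravel() for K,E,P,uv in obs])
    r=least_squares(f,x0,loss="soft_l1",f_scale=1.5); return r.x,f(r.x).reshape(-1,2)
def down(yaw): # tool down; tool y axis (closing line) at world angle yaw
    m=np.array([[np.sin(yaw),np.cos(yaw),0],[-np.cos(yaw),np.sin(yaw),0],[0,0,-1]])
    q=R.from_matrix(m); x=q.as_quat(); return np.array([x[3],x[0],x[1],x[2]])
E
python3 - <<'E'
from h import *
mm=1e-3
A=np.array([[170,75,66],[170,-75,66],[28,-75,66],[28,75,66],[35,-135,6],[-85,-135,6],[35,135,6]])*mm
a=np.array([[580,248],[440,300],[376,207],[512,162],[327,272],[284,203],[560,192]])/2.3+[120,150]
B=np.array([[170,-75,66],[28,-75,66],[170,75,66],[-85,-135,6],[-85,135,6],[35,135,6]])*mm
b=np.array([[207,116],[326,130],[168,194],[428,157],[394,322],[279,300]])/2.142+[200,175]
S,D=cal("scene"),cal("side")
for y0 in (-.5,.5):
    x,r=fit([(*S,A,a),(*D,B,b)],[.5,0,y0]); print("chest",x.round(4),np.abs(r).sum()); print(r.round(1).tolist())
c=x
# drawer front top edge
for d in (.04,.05,.06): print(d,proj(*S,w(c,np.array([[14-d*1e3,63,72],[14-d*1e3,-63,72]])*mm)).round(1).tolist())
print("seen",[(466/2.3+120,120/2.3+150),(356/2.3+120,150/2.3+150)])
def red(f):
    im=cv2.imread(f).astype(int); m=((im[...,2]>130)&(im[...,1]<60)&(im[...,0]<60)).astype(np.uint8)
    n,_,s,ce=cv2.connectedComponentsWithStats(m); return [(s[i].tolist(),ce[i].round(1).tolist()) for i in range(1,n) if s[i][4]>8]
print(red("pics/scene0.png")); print(red("pics/side0.png"))
P=np.array([[0,133,8],[0,-133,8]])*mm
x,r=fit([(*S,P,np.array([[491,104],[707,66]])/2.3+[120,150]),(*D,P,np.array([[436,323],[341,562]])/2.142+[200,175])],[.4,.3,-2.8]); print("bar",x.round(4),r.round(1).tolist())
x,r=fit([(*S,P,np.array([[491,104],[707,66]])/2.3+[120,150]),(*D,P,np.array([[436,323],[341,562]])/2.142+[200,175])],[.4,.3,2.9]); print("bar",x.round(4),r.round(1).tolist())
E
```

```text
chest [ 0.523   0.0231 -0.0915] 26.189073792469145
[[1.9, -0.5], [-0.4, 0.2], [-0.7, -1.7], [-0.4, -1.8], [-1.4, -0.4], [-1.4, -2.7], [1.0, -1.6], [-1.4, -1.5], [-0.2, 0.3], [-2.6, 0.4], [-0.3, -0.5], [0.5, -0.5], [-1.6, -0.3]]
chest [ 0.523   0.0231 -0.0915] 26.189075607707963
[[1.9, -0.5], [-0.4, 0.2], [-0.7, -1.7], [-0.4, -1.8], [-1.4, -0.4], [-1.4, -2.7], [1.0, -1.6], [-1.4, -1.5], [-0.2, 0.3], [-2.6, 0.4], [-0.3, -0.5], [0.5, -0.5], [-1.6, -0.3]]
0.04 [[326.9, 204.9], [278.0, 220.4]]
0.05 [[325.0, 202.5], [276.3, 217.9]]
0.06 [[323.1, 200.2], [274.6, 215.4]]
seen [(322.60869565217394, 202.17391304347825), (274.7826086956522, 215.2173913043478)]
[([425, 175, 5, 4, 13], [426.7, 176.6]), ([331, 192, 5, 5, 19], [333.2, 194.2]), ([315, 219, 5, 5, 21], [316.9, 221.3]), ([391, 350, 17, 5, 36], [401.1, 352.2]), ([346, 359, 36, 16, 166], [362.8, 366.2])]
[([578, 111, 10, 35, 52], [582.8, 126.4]), ([599, 119, 6, 12, 12], [601.9, 124.5]), ([590, 132, 9, 16, 16], [594.0, 139.5]), ([219, 232, 12, 14, 46], [224.9, 238.1]), ([204, 250, 14, 12, 34], [210.6, 255.9]), ([361, 277, 6, 4, 10], [363.6, 278.3]), ([400, 323, 8, 6, 23], [403.7, 324.8]), ([353, 431, 12, 13, 106], [358.5, 436.8])]
bar [ 0.4463  0.2969 -3.4029] [[0.2, -0.1], [-1.6, -0.8], [-0.3, 1.6], [-0.4, -0.5]]
bar [0.4463 0.2969 2.8803] [[0.2, -0.1], [-1.6, -0.8], [-0.3, 1.6], [-0.4, -0.5]]
```

```bash
cat >> h.py <<'E'
C=np.array([.523,.0231,-.0915])
def cw(x,y,z): return w(C,[x,y,z])[0]
def snap(n):
    E=wristE(); im=bot.camera("wrist"); cv2.imwrite(f"pics/{n}.png",im[:,:,::-1]); np.save(f"pics/{n}.npy",E); return E
E
python3 - <<'E'
from h import *
q=down(C[2]-np.pi/2)
bot.set_gripper(0)
bot.move_pose(cw(-.11,0,.24),q)
snap("w1")
bot.move_pose(cw(-.11,0,.10),q)
snap("w2")
print(bot.read_position(),bot.read_joint_positions(),bot.read_ft_force(),bot.read_clock())
E
```

```text
Traceback (most recent call last):
  File "h.py", line 21, in down
    q=R.from_matrix(m); x=q.as_quat(); return np.array([x[3],x[0],x[1],x[2]])
  File "scipy/spatial/transform/_rotation.pyx", line 1143, in scipy.spatial.transform._rotation.Rotation.from_matrix
ValueError: Non-positive determinant (left-handed or null coordinate frame) in rotation matrix 0: [[-0.99581679 -0.09137238  0.        ]
 [ 0.09137238 -0.99581679  0.        ]
 [ 0.          0.         -1.        ]].
```

```bash
sed -i 's/m=np.array.*/m=np.array([[-np.sin(yaw),np.cos(yaw),0],[np.cos(yaw),np.sin(yaw),0],[0,0,-1]])/' h.py
python3 - <<'E'
from h import *
q=down(C[2]+np.pi/2)
bot.set_gripper(0)
bot.move_pose(cw(-.11,0,.24),q)
snap("w1")
bot.move_pose(cw(-.11,0,.10),q)
snap("w2")
print(bot.read_position(),bot.read_joint_positions(),bot.read_ft_force(),bot.read_clock())
E
```

```text
[0.41505048 0.03326685 0.10130689] [-9.77043580e-02  2.30770741e-01 -7.08909928e-01  6.28674874e-01
 -1.33524859e-05 -6.86153423e-03] [-0.32230294  0.79912577  0.62441587] 4.425
```

View pics/w1.png

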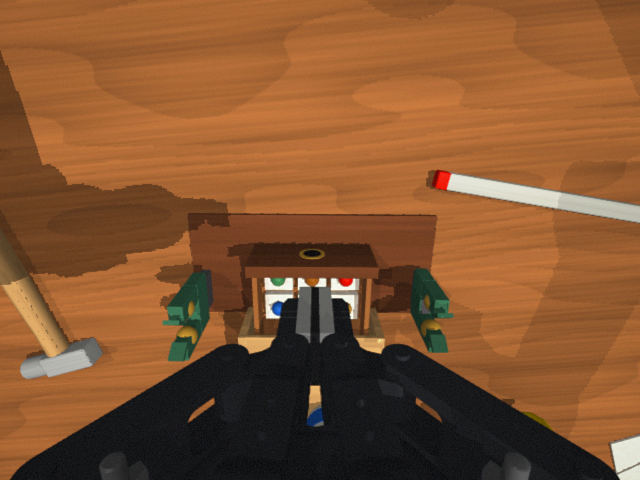

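View pics/w2.png

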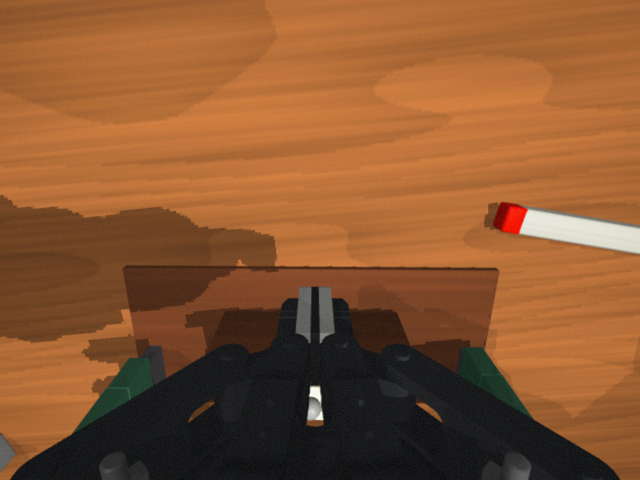

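```bash
python3 - <<'E'
from h import *
K=np.array(bot.calibration("wrist")["mtx"]); E1=np.load("pics/w1.npy");E2=np.load("pics/w2.npy")
P=np.array([[-85,-135,6],[-85,135,6]])*1e-3
x,r=fit([(K,E1,P,[[188,213],[436,215]]),(K,E2,P,[[124,267],[498,268]])],C); print(x.round(4),r.round(1).tolist())
print(proj(K,E1,w(C,P)),proj(K,E2,w(C,P)))
im=cv2.imread("pics/w1.png"); s=5
o=[]
for sg,x0 in ((-1,150),(1,385)):
    cr=cv2.resize(im[255:365,x0:x0+78],None,fx=s,fy=s,interpolation=cv2.INTER_CUBIC)
    for h,col in ((0,(255,0,0)),(10,(0,255,255)),(20,(255,255,255))):
        Q=np.array([[-28,sg*113,98+h],[-28,sg*127,98+h],[28,sg*127,98+h],[28,sg*113,98+h]])*1e-3
        uv=proj(K,E1,w(x,Q)); cv2.polylines(cr,[((uv-[x0,255]+.5)*s).astype(int)],True,col,1)
    o.append(cr)
cv2.imwrite("pics/posts.png",np.hstack(o))
E
```

```text
[ 0.5241  0.0203 -0.0951] [[-1.3, 0.6], [1.4, -0.3], [-2.4, -0.1], [2.2, 0.5]]
[[188.82110263 212.84965352]
 [439.77696015 213.10394664]] [[124.78718158 265.86300193]
 [504.00887701 266.21763076]]
```

View pics/posts.png

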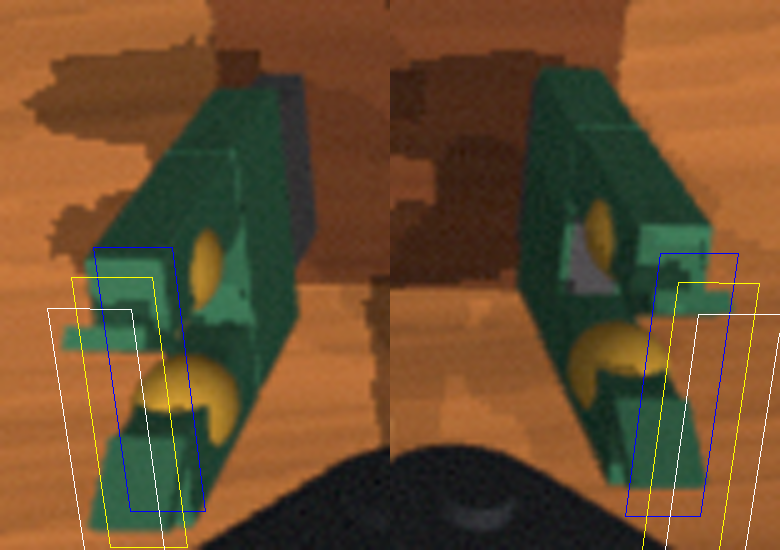

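```bash
python3 - <<'E'
from h import *
K=np.array(bot.calibration("wrist")["mtx"]); E1=np.load("pics/w1.npy");E2=np.load("pics/w2.npy")
P=np.array([[-85,-135,6],[-85,135,6]])*1e-3
uvp=np.array([[88,258],[165,260],[92,528],[180,528],[640-390+1175,224],[712+785,224],[620+785,487],[703+785,487]],float)
uvp[4,0]=640+785
uvp=uvp/5-.5+np.array([[150,255]]*4+[[228,255]]*4)
def f(v):
    o=[]; 
    E1b=E1.copy();E1b[2,3]+=v[5];E2b=E2.copy();E2b[2,3]+=v[5]
    o.append(proj(K,E1b,w(v[:3],P))-[[188,213],[436,215]]); o.append(proj(K,E2b,w(v[:3],P))-[[124,267],[498,268]])
    Q=np.array([[-28,-127,98+v[4]],[-28,-113,98+v[4]],[28,-127,98+v[4]],[28,-113,98+v[4]],[-28,113,98+v[3]],[-28,127,98+v[3]],[28,113,98+v[3]],[28,127,98+v[3]]])*1e-3
    o.append(proj(K,E1b,w(v[:3],Q))-uvp); return np.concatenate(o).ravel()
r=least_squares(f,[*C,0,0,0],x_scale=[.01,.01,.01,5,5,.01]); print(r.x.round(4)); print(f(r.x).reshape(-1,2).round(1).tolist())
q=down(C[2]+np.pi/2)
C[:]=[.5238,.0212,-.0935]
bot.move_linear(cw(-.11,0,.042),.15)
print(bot.move_linear(cw(-.012,0,.042),.05,until_force=14),bot.read_position(),bot.read_ft_force(),bot.read_clock())
print(bot.move_linear(cw(.016,0,.042),.02,until_force=20))
p=bot.read_position(); print(p,(R.from_euler('z',-C[2]).as_matrix()@(p-[C[0],C[1],0])).round(4),bot.read_ft_force(),bot.read_clock())
E
```

```text
[ 5.06700e-01  3.79000e-02  9.00000e-04  5.12389e+01  1.72316e+01
 -1.13000e-02]
[[2.3, -5.1], [15.6, -30.5], [-0.3, -6.0], [30.0, -41.7], [3.3, 4.4], [5.1, 2.6], [16.8, 7.6], [15.4, 6.4], [-21.7, 9.3], [-15.8, 7.7], [-22.5, 22.3], [-20.2, 20.9]]
False [0.51185204 0.02242125 0.04209305] [-0.91010238  0.15424515 -0.92786643] 7.0667
True
[0.52612974 0.02095941 0.04069858] [ 0.0023 -0.      0.0407] [0.62411808 0.61857704 0.66733197] 8.025
```

```bash
sed -i 's/^C=.*/C=np.array([.5238,.0212,-.0935])/' h.py; cat > pf.py <<'E'
from h import *
K=np.array(bot.calibration("wrist")["mtx"]); E1=np.load("pics/w1.npy");E2=np.load("pics/w2.npy")
P=np.array([[-85,-135,6],[-85,135,6]])*1e-3
uvp=np.array([[88,258],[165,260],[92,528],[180,528],[640,224],[712,224],[620,487],[703,487]],float)
uvp=uvp/5-.5+np.array([[150,255]]*4+[[307,255]]*4)
def f(v):
    E1b=E1.copy();E1b[2,3]+=v[5];E2b=E2.copy();E2b[2,3]+=v[5]
    a=98+v[4]; b=98+v[3]
    Q=np.array([[-28,-127,a],[-28,-113,a],[28,-127,a],[28,-113,a],[-28,113,b],[-28,127,b],[28,113,b],[28,127,b]])*1e-3
    return np.concatenate([proj(K,E1b,w(v[:3],P))-[[188,213],[436,215]],proj(K,E2b,w(v[:3],P))-[[124,267],[498,268]],proj(K,E1b,w(v[:3],Q))-uvp,[[v[5]/.002,0]]]).ravel()
r=least_squares(f,[*C,0,0,0],x_scale=[.01,.01,.01,5,5,.01]); print(r.x.round(4)); print(f(r.x).reshape(-1,2).round(1).tolist())
E
python3 pf.py; python3 - <<'E'
from h import *
bot.move_linear(cw(-.05,0,.05),.15)
bot.move_linear(cw(-.07,0,.22),.3)
bot.set_gripper(.6)
for y in (-.261,-.261+np.pi):
    for z in (.2,.002):
        print(y,z,bot.solve_ik([.4463,.2969,z],down(y)), bot.solve_ik([*cw(0,0,.1)[:2],.1],down(C[2]+(np.pi if y>0 else 0))))
import sys
y=-.261
if bot.solve_ik([.4463,.2969,.22],down(y)) is None: y+=np.pi
bot.move_pose([.4463,.2969,.22],down(y))
snap("b1"); print(bot.search_frame("wrist","bar"),bot.read_clock())
E
```

```text
[ 5.2310e-01  2.0100e-02 -9.7400e-02 -6.8250e+00  7.8015e+00  1.8000e-03]
[[-0.9, -0.4], [0.8, -0.8], [-1.5, -1.9], [0.9, -0.5], [-2.0, 0.8], [-1.3, 0.5], [4.9, 0.4], [2.5, 0.5], [0.7, 0.9], [1.7, 1.0], [-1.9, -0.0], [-3.9, 0.1], [0.9, 0.0]]
-0.261 0.2 [ 0.44927988  0.32379232 -0.27967665  0.96732735  0.          2.28107621] [-0.10041069  0.40781871 -0.44213961  0.72083801  0.          1.56388564]
-0.261 0.002 [ 0.44927988  0.56555791 -0.49431435  0.51092406  0.          2.28107621] [-0.10041069  0.40781871 -0.44213961  0.72083801  0.          1.56388564]
2.880592653589793 0.2 [ 0.44927988  0.32379232 -0.27967665  0.96732735  0.         -0.86051645] [-0.10041069  0.40781871 -0.44213961  0.72083801  0.         -1.57770701]
2.880592653589793 0.002 [ 0.44927988  0.56555791 -0.49431435  0.51092406  0.         -0.86051645] [-0.10041069  0.40781871 -0.44213961  0.72083801  0.         -1.57770701]
[{'bbox': [305.8, 42.1, 20.1, 281.2], 'confidence': 0.86}, {'bbox': [571.8, 133.0, 68.2, 118.4], 'confidence': 0.19}] 11.85
```

View pics/b1.png

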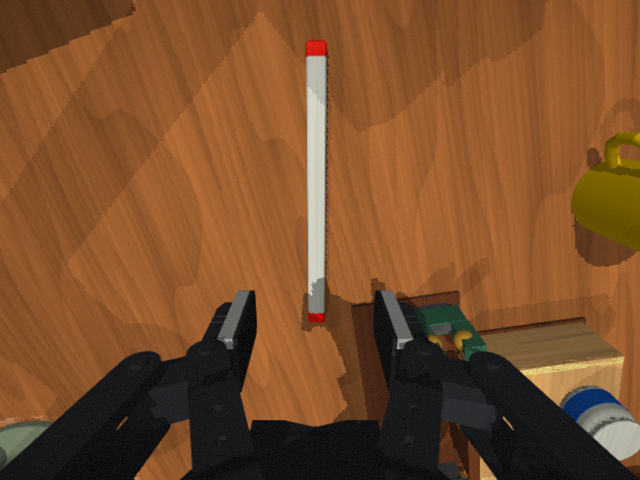

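```bash
python3 - <<'E'
from h import *
K=np.array(bot.calibration("wrist")["mtx"]); E=np.load("pics/b1.npy")
P=np.array([[-9,140,14],[9,140,14],[9,-140,14],[-9,-140,14]])*1e-3
im=cv2.imread("pics/b1.png").astype(int)
m=((im.min(2)>120)|((im[...,2]>150)&(im[...,1]<50)&(im[...,0]<50))).astype(np.uint8); m[:, :280]=0; m[:,350:]=0
ys,xs=np.where(m); print(ys.min(),ys.max())
for v in (60,150,250,300): r=np.where(m[v])[0]; print(v,r.min(),r.max())
x,r=fit([(K,E,P,[[305.5,41],[327,41],[325,321],[308.5,321]])],[.4463,.2969,-.261]); print(x.round(4),r.round(1).tolist(),proj(K,E,w(x,P)).round(1).tolist())
E
```

```text
41 319
60 306 325
150 307 324
250 308 324
300 310 318
[ 0.4485  0.2938 -0.2574] [[0.3, -0.7], [-0.3, -0.8], [-0.1, 1.6], [0.1, 1.6]] [[305.8, 40.3], [326.7, 40.2], [324.9, 322.6], [308.6, 322.6]]
```

```bash
cat >> h.py <<'E'
def tilted(a):
    q=down(C[2]); r=R.from_rotvec(a*np.array([np.cos(C[2]),np.sin(C[2]),0]))*R.from_quat([q[1],q[2],q[3],q[0]])
    x=r.as_quat(); return np.array([x[3],x[0],x[1],x[2]])
def loc():
    p=bot.read_position(); return (R.from_euler('z',-C[2]).as_matrix()@(p-[C[0],C[1],0])).round(4)
E
python3 - <<'E'
from h import *
b=[.4485,.2938]
bot.move_pose([*b,.08],down(-.2574))
bot.move_linear([*b,.003],.1,until_force=15)
bot.set_gripper(0,40); print(bot.read_gripper_width(),bot.read_finger_force(),loc())
bot.move_linear([*b,.21],.2)
bot.move_pose(cw(0,0,.20),tilted(-.054))
snap("p1"); print(loc(),bot.read_gripper_width(),bot.read_ft_force(),bot.read_moment(),bot.read_clock())
E
```

```text
0.19768119763330058 40.19060254096985 [-0.1003  0.2648  0.0037]
[-0.0004  0.0011  0.1998] 0.19709288886935028 [ 1.65084147  1.60984309 -2.96812024] [0.07977437 0.05016165 0.00299664] 16.1083
```

View pics/p1.png

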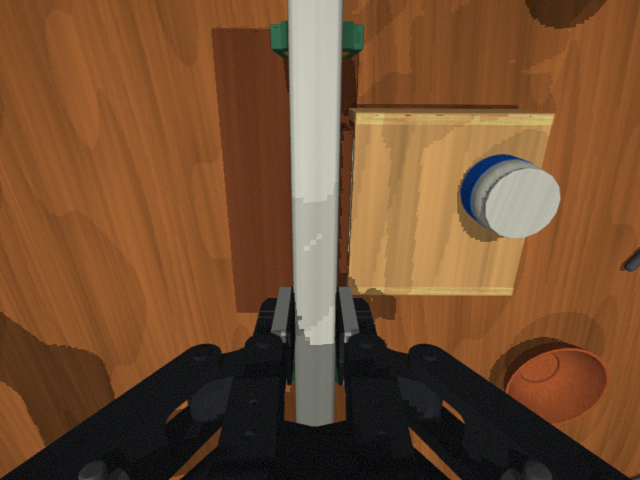

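```bash
python3 - <<'E'
from h import *
bot.move_linear(cw(0,0,.14),.12)
h=bot.move_linear(cw(0,0,.072),.025,until_force=4)
print(h,loc(),bot.read_ft_force(),bot.read_moment(),bot.read_gripper_width(),bot.read_clock())
E
```

```text
True [ 0.0001 -0.0001  0.0856] [0.98558492 0.72044615 1.49844979] [-0.02009631 -0.22720855 -0.08695369] 0.1967281776996573 18.675
```

```bash
python3 - <<'E'
from h import *
bot.set_gripper(.4); bot.wait(.2)
bot.move_linear(cw(0,0,.17),.15,rotation=down(C[2]))
snap("p2")
bot.set_gripper(0)
for s in (1,):
    bot.move_linear(cw(0,s*.094,.13),.2)
    a=bot.move_linear(cw(0,s*.094,.075),.03,until_force=4); l=loc(); print("touch",a,l,bot.read_ft_force())
    b=bot.move_linear(cw(0,s*.094,.052),.015,until_force=20); print("press",b,loc(),bot.read_ft_force(),bot.read_clock())
E
```

```text
touch True [-0.0004  0.094   0.0898] [-0.13329959  0.2045027   0.27333331]
press True [-0.0004  0.0941  0.0665] [-3.01083804 -0.56862074  7.95957796] 23.825
```

View pics/p2.png

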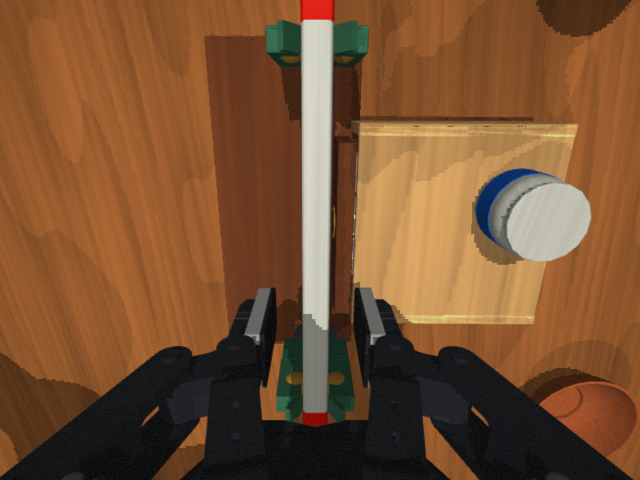

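```bash
python3 - <<'E'
from h import *
def press(s,z0,z1,f=20):
    bot.move_linear(cw(0,s*.094,z0),.2)
    a=bot.move_linear(cw(0,s*.094,z1+.02),.03,until_force=4); print("touch",a,loc())
    b=bot.move_linear(cw(0,s*.094,z1),.015,until_force=f); print("press",b,loc(),bot.read_ft_force(),bot.read_clock())
bot.move_linear(cw(0,.094,.13),.2)
press(-1,.13,.058)
bot.move_linear(cw(0,-.094,.13),.2)
press(1,.09,.052)
bot.move_linear(cw(0,.094,.14),.2)
E
```

```text
touch True [-0.0006 -0.094   0.0987]
press True [-0.0004 -0.0937  0.0731] [-1.17029795  0.43288979  6.82212309] 28.125
touch False [0.    0.094 0.072]
press True [0.0001 0.094  0.062 ] [-1.80115147  0.0855514   6.97492831] 31.225
```

```bash
python3 - <<'E'
from h import *
bot.move_pose(cw(-.12,0,.24),down(C[2]+np.pi/2))
snap("f1"); a=cv2.resize(cv2.imread("pics/f1.png")[245:385,140:470],None,fx=2.4,fy=2.4,interpolation=cv2.INTER_CUBIC)
im=bot.camera("side")[:,:,::-1][200:330,270:420]; b=cv2.resize(im,(300,260),interpolation=cv2.INTER_CUBIC)
o=np.zeros((600,792,3),np.uint8); o[:a.shape[0],:a.shape[1]]=a[:, :792]; o[338:598,:300]=b
im=bot.camera("scene")[:,:,::-1][180:310,230:400]; o[338:598,310:650]=cv2.resize(im,(340,260),interpolation=cv2.INTER_CUBIC)
cv2.imwrite("pics/f.png",o); print(bot.read_clock())
E
```

```text
33.4583
```

View pics/f.png

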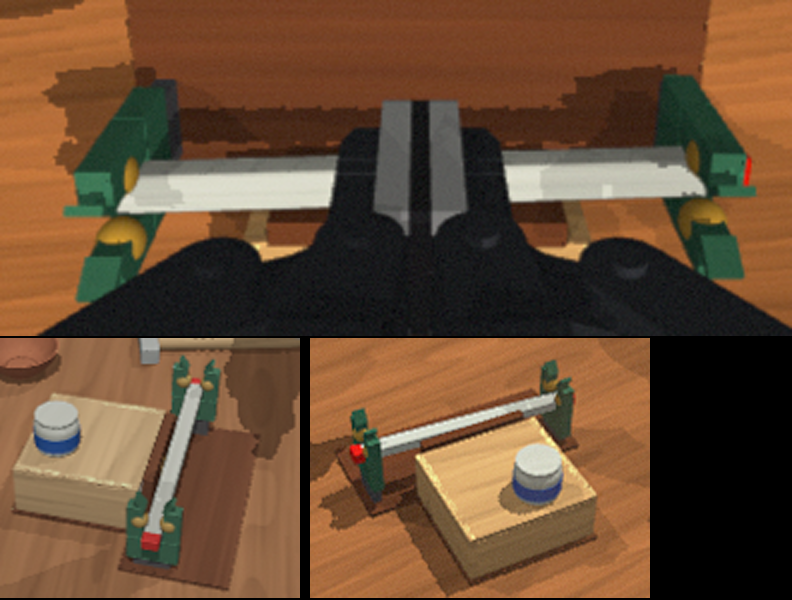

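```bash
python3 - <<'E'
from h import *
for c,box,s,zt in (("side",(335,290,360,310),1,.0605),("scene",(240,225,270,250),-1,.0746)):
    im=bot.camera(c).astype(int); m=(im[...,0]>100)&(im[...,1]<60)&(im[...,2]<60); k=np.zeros_like(m); k[box[1]:box[3],box[0]:box[2]]=1
    ys,xs=np.where(m&k); print(c,xs.min(),xs.max(),ys.min(),ys.max(),"c",xs.mean(),ys.mean())
    for d in (-.01,0,.01):
        P=[[x,s*.14+d,z] for x in(-.009,.009) for z in (zt-.014,zt)]+[[-.009,s*.127+d,zt],[.009,s*.127+d,zt]]
        print(d,proj(*cal(c),w(C,P)).round(1).tolist())
E
```

```text
side 341 349 297 306 c 344.81159420289856 301.39130434782606
-0.01 [[349.6, 302.4], [349.8, 297.6], [341.1, 300.9], [341.3, 296.1], [351.1, 293.3], [342.6, 291.9]]
0 [[348.6, 305.7], [348.9, 300.9], [340.1, 304.2], [340.3, 299.4], [350.1, 296.6], [341.6, 295.1]]
0.01 [[347.6, 309.1], [347.9, 304.2], [339.1, 307.6], [339.2, 302.7], [349.1, 299.9], [340.6, 298.4]]
scene 245 257 233 249 c 252.484375 237.78125
-0.01 [[244.6, 240.6], [244.0, 236.0], [247.5, 245.6], [246.9, 241.0], [249.6, 234.2], [252.5, 239.2]]
0 [[248.8, 239.2], [248.3, 234.6], [251.8, 244.2], [251.2, 239.6], [253.8, 232.8], [256.8, 237.8]]
0.01 [[253.0, 237.9], [252.5, 233.3], [256.0, 242.8], [255.5, 238.2], [258.0, 231.5], [261.0, 236.4]]
```

```bash
python3 -c "
from cell import bot
print(bot.close_job())"
```

```text
the job is handed in; nothing more can be done
None
```

I pushed the drawer home and pressed the bar down past the catches onto both seats. By the cameras it is centred within about 2 mm. I handed the job in shortly after 33 s on the robot clock, with the arm clear; the hand-in returned no verdict.

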